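# Set the sliding foot of an upturned computer and snap its cap on

### The arm

A 6-joint arm with a two-finger parallel gripper is mounted at the origin on the work surface. World frame = base frame: x ahead of the robot, y to its left, z up, the work surface at z = 0. Lengths are in m, angles in rad, forces in N, time in s.
With the tool pointing down it reaches from about 0.375 to 0.925 m from the base axis. Payload 5.7 kg.
Tool frame: the origin (TCP) lies midway between the tips of the shut fingers; the grasp point (between the pads) lies 19 mm behind it; z points along the fingers, y is the line along which they close (so a half turn about z gives the same grasp; the last joint's range is limited). The gripper opens to 88 mm and grips with 3 to 60 N. Pads are 20 mm wide; open, the fingers measure 115 mm over their backs; the gripper's body (75 mm by 178 mm) begins 61 mm behind the grasp point.
Start: joints at [-1.291, 0.359, 1.51, -0, 1.272, -0.115], TCP at [0.231, -0.554, 0.223] pointing down, gripper open.
Joint ranges: [-2.97, 2.97], [-1.01, 2.36], [0.21, 2.38], [-0.96, 4.11], [0.2, 2.71], [-2.98, 2.98]. Speed limits (rad/s): [2.39, 2.39, 3.14, 3.14, 3.14, 3.14].

### API

Orientations are given as a rotation vector (axis times angle).
In Python, from workcell import bot, imaging gives the robot as it stands. The module is installed in compiled form; this text tells all that it offers. Calls block until the motion is done:
- bot.reach(position, orientation): joint-space move of the TCP to a pose.
- bot.movel(position, attitude=None, feed=0.15, f_stop=None): straight line of the TCP; attitude=None keeps the orientation; feed is the mean speed in m/s. With f_stop (N) it stops when the force on the tool has changed by that much, and returns True; else False.
- bot.set_joints(angles): joint-space move.
- bot.grip(opening, squeeze=None): finger opening in m; squeeze is the grip in N (None keeps the last); returns when the fingers have stopped.
- bot.dwell(seconds).
- bot.inverse_kinematics(position, orientation): joint angles nearest the present ones, or None.
- bot.sense(): the state.
- imaging.snapshot(name): name is "scene" or "top" or "wrist"; returns a dict with "color" (384x512x3 uint8, red, green, blue), "z_map" (384x512 float32, m along the optical axis (not along the pixel's ray), 0 where there is no reading), "vertical_fov" (degrees; the focal length in pixels is half the picture's height over the tangent of half this angle, whatever the lens; pixels are square), "cx", "cy" (the principal point, pixels), "pose" (4x4, takes a point from camera to world coordinates). Camera axes: x right, y up, looking along -z (the intrinsics and any distortion apply to the point x, -y, -z); pixel columns grow to the right and rows downward; lengths in m; the calibration is good to about 2 mm. A picture is of the moment at which its call begins.
A pose or a line that the arm cannot do raises bot.Unreachable and nothing moves.
- bot.job_done(): hands the job in; it is judged then, once.
Trained networks look in a picture, given as the dict that the camera call returned (one of the last four; its "shot" number tells which), for a name from the list of things; names that differ only in an ending like _2 or _b are one class to them, and where a whole thing is asked for, a point or a joint stands for the part that bears it (a point fixed in the world has none). Each returns a list of dicts, best first, with "p" (0 to 1); they miss things now and then, are a little off and sometimes report something else, mostly with a low value. They report only what shows in the picture. A call takes as long as a camera call. They do not tell look-alikes from the thing itself.
- imaging.recognise(label, picture): "point" ([x, y, z] in m, in the coordinates of the camera as it stood for that picture, good to about 4 mm: the middle of the surface that is visible of it).
- imaging.tip_of(label, picture): "point" ([x, y, z] in m, in the coordinates of the camera as it stood for that picture, good to about 4 mm: a listed point, or the origin of a listed thing).
The state is a dict: "time": time; "joints": joint angles; "dq": joint speeds; "tau": joint torques, N m; "position": TCP position; "tool_rot": TCP orientation; "contact_force": force on the tool from outside, world axes, zero at the start; "moment": the same for the moment, N m; "finger_gap": finger opening in m; "finger_force": force on a finger pad.
Only numpy, scipy, OpenCV 4.12 (cv2) and the standard library are available. Lean on these libraries where they do the work, as an engineer would, in place of code of your own. Each camera call takes 0.05 s, during which the arm holds its last target. There are 200 camera calls.

### The job

The small desktop computer lies underside up: first slide its blue foot carriage along the track until the carriage is centred on the red line painted across the track. Then fetch the loose aluminium foot cap and press it straight down over the carriage's white stud until it clicks, and keep pressing after the click so that it sits flush on the blue carriage. Finish while still holding the cap and pressing it firmly down (do not let go), with the carriage still on the red line and the other things on the bench left where they are.

Things in the scene. Friction and masses are not known exactly. Their poses are not given: they have to be found in the camera images.
- computer: Small desktop computer lying on its top, fixed: black and grey box 200 (own x) x 260 (own y) x 60 mm high, origin at the centre of its lower face. On its flat upper face: two fitted aluminium feet (40 mm across, 28 mm high, at own x +66, y -95 and +95 mm) and, at own x -50 mm, a track along own y on which the blue foot carriage slides.
- carriage (a joint): Position of the blue carriage along the track, m: 0 to 0.15, growing towards the computer's own +y; at value q the stud stands at own y = q - 0.075 m. Friction holds it where it is left (2.5 N to slide it).
- stud_seat (a point): Point on the blue carriage: centre of its flat top, at the foot of the stud, 85 mm above the bench; axes parallel to the computer's. The carriage is a block 36 x 36 mm, square to the computer, from 60.5 to 81 mm above the bench, a white line round its middle, and on it a round blue seat up to 85 mm. Its sides can be pinched or pushed.
- stud_tip (a point): Top of the white stud on the carriage, 18 mm above the seat. The stud is 22 mm across, its top 4.5 mm tapered to 15 mm. Four steel spring noses stick out of it, 3 mm each, 8 mm above the seat, and slide inwards when the cap is pressed over them.
- seat: The round blue seat on top of the carriage (35 mm across, 4 mm thick) on which the cap comes to rest; it is springy and yields up to 2 mm under some 15 N; origin at the centre of its underside, axes parallel to the computer's. It moves with the carriage.
- mark: Red line painted across the track on the computer's upper face: two strips, 26 x 4 mm, one on each side of the track (from 20 to 46 mm off the track's middle); origin on the track's middle line, axes parallel to the computer's: own y runs along the track. The carriage belongs with its middle over this line.
- cap: Loose foot cap: aluminium cup, 40 mm across, 28 mm high, black rubber disc on top, 28 to 49 g, open side down on the bench; origin at the centre of its open underside, z up. Mouth 25 mm wide (a lip 4 mm high), then 30 mm wide inside, 21 mm deep. The lip meets the noses 12 mm above the seat; pushing through takes about 10 N, then the force drops; home when it rests on the seat.
- mouse: Bystander, leave it alone: a black computer mouse, 100 x 60 x 32 mm.
- padlock: Bystander, leave it alone: a brass padlock lying flat, 45 x 40 x 20 mm with a steel shackle.
- screwdriver: Bystander, leave it alone: a red-handled screwdriver lying flat.
- disk: Bystander, leave it alone: an aluminium hard disk, 147 x 101 x 26 mm.
- cleaner: Bystander, leave it alone: an amber bottle of cleaner, 66 mm across, 190 mm high.
- tape: Bystander, leave it alone: a grey roll of tape lying flat, 100 mm across, 24 mm high.
There are look-alikes about, which are no part of the job. Of the things shaped like the cap, the aluminium one is meant.

How it is judged:
By the outcome, as a careful person would: the job done as asked, in the order asked, and still so for the second after the job is handed in, while the arm keeps its last pose, push and grip.
It also fails if it takes over 64 s, if anything falls off the work surface, if the arm or the gripper's body presses on something with over 40 N, if the wrist force passes 120 N, or if a joint passes its speed limit or range.

## Working session

There is one attempt and no reset: what is moved stays moved. The work goes in short steps, each a Python script; the robot and the scene stay as the last script left them, time stands still between calls to the robot, and variables do not carry over. Pictures are saved under pics/ and viewed, at most 10 in all, crops included, and the job is handed in when it is done.

```bash
mkdir -p pics
cat > h.py <<'E'
import numpy as np, cv2
from workcell import bot, imaging
def px2w(s,u,v,z=None):
    f=s["color"].shape[0]/2/np.tan(np.radians(s["vertical_fov"])/2)
    d=s["z_map"][int(round(v)),int(round(u))]
    r=np.array([(u-s["cx"])/f,-(v-s["cy"])/f,-1.]); P=s["pose"]
    if z is not None: d=(z-P[2,3])/(P[:3,:3]@r)[2]
    return P[:3,:3]@(r*d)+P[:3,3]
def c2w(s,p): return s["pose"][:3,:3]@np.array(p)+s["pose"][:3,3]
def save(s,n): cv2.imwrite("pics/"+n+".png",s["color"][:,:,::-1])
E
python3 - <<'E'
from h import *
for n in ("top","scene"):
    s=imaging.snapshot(n); save(s,n+"1"); print(n,list(s.keys()),s["vertical_fov"],s["cx"],s["cy"],np.round(s["pose"],3).tolist())
    for l in ("computer","carriage","mark","cap","stud_tip"):
        print(l,[(np.round(c2w(s,r["point"]),3).tolist(),round(r["p"],2)) for r in imaging.recognise(l,s)][:4],
          [(np.round(c2w(s,r["point"]),3).tolist(),round(r["p"],2)) for r in imaging.tip_of(l,s)][:4])
print(bot.sense())
E
```

```text
top ['color', 'z_map', 'vertical_fov', 'cx', 'cy', 'pose', 'shot'] 49.233871569008194 248.2870442864939 197.82374046327456 [[-0.022, 0.98, -0.195, 0.409], [-1.0, -0.021, 0.009, 0.021], [0.005, 0.195, 0.981, 1.14], [0.0, 0.0, 0.0, 1.0]]
computer [([0.589, -0.029, 0.061], 0.62)] [([0.594, -0.033, -0.0], 0.9)]Traceback (most recent call last):
  File "<stdin>", line 6, in <module>
ValueError: it knows: cap, cleaner, computer, disk, mark, mouse, padlock, screwdriver, seat, stud_seat, stud_tip, tape
```

Run:
```python
from h import *
for n in ("top","scene"):
    s=imaging.snapshot(n); save(s,n+"1"); print(n)
    for l in ("computer","seat","mark","cap","stud_tip"):
        try: print(l,[[(np.round(c2w(s,r["point"]),3).tolist(),round(r["p"],2)) for r in g(l,s)][:5] for g in (imaging.recognise,imaging.tip_of)])
        except Exception as e: print(l,e)
print(bot.sense())
```

```text
top
computer [[([0.591, -0.028, 0.057], 0.97), ([0.803, 0.035, 0.024], 0.49)], [([0.596, -0.028, 0.001], 0.7), ([0.603, 0.391, -0.0], 0.33)]]
seat [[], [([0.471, -0.345, -0.001], 0.62), ([0.576, -0.115, 0.081], 0.39)]]
mark [[([0.569, -0.112, 0.087], 0.69), ([0.484, 0.361, 0.028], 0.66)], [([0.553, -0.056, 0.06], 0.52)]]
cap [[([0.492, 0.441, 0.029], 0.74), ([0.485, 0.358, 0.028], 0.45)], [([0.49, 0.447, -0.005], 0.63), ([0.484, 0.365, 0.0], 0.51)]]
stud_tip [[([0.568, -0.117, 0.085], 0.54)], [([0.571, -0.119, 0.1], 0.63), ([0.733, 0.324, -0.001], 0.61), ([0.81, 0.036, -0.002], 0.33)]]
scene
computer [[([0.6, -0.008, 0.06], 0.64)], []]
seat [[([0.579, -0.109, 0.088], 0.54)], []]
mark [[([0.574, -0.107, 0.084], 0.6)], [([0.544, -0.05, 0.063], 0.58)]]
cap [[([0.489, 0.451, 0.028], 0.65), ([0.483, 0.371, 0.027], 0.52)], [([0.486, 0.452, 0.004], 0.87), ([0.482, 0.366, 0.002], 0.67), ([0.57, -0.114, 0.083], 0.4)]]
stud_tip [[([0.577, -0.105, 0.082], 0.61)], [([0.569, -0.112, 0.101], 0.53)]]
{'time': 1.3, 'joints': array([-1.29111771e+00,  3.58811670e-01,  1.51041772e+00,  9.92146936e-06,
        1.27248980e+00, -1.15094327e-01]), 'dq': array([-6.27721722e-04,  1.17961019e-03,  9.41498967e-04, -2.82980852e-05,
       -4.70009444e-04, -7.03332127e-04]), 'tau': array([ 1.37047020e-03, -5.15333104e+01, -2.71132958e+01,  6.71913754e-02,
        2.49748025e-02, -2.86705529e-05]), 'position': array([ 0.23074785, -0.5538132 ,  0.22260906]), 'tool_rot': array([-3.08046712e+00, -6.16059642e-01,  1.49220222e-06]), 'contact_force': array([-0.1765632 , -0.67689474, -0.59413117]), 'moment': array([ 0.00813701,  0.01935362, -0.01687101]), 'finger_force': 0.0, 'finger_gap': 0.08815906420165846}
```

View pics/top1.png

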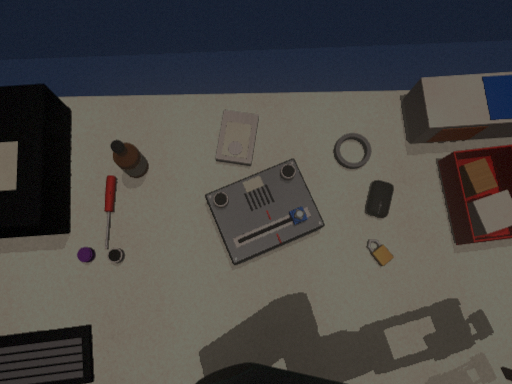

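View pics/scene1.png

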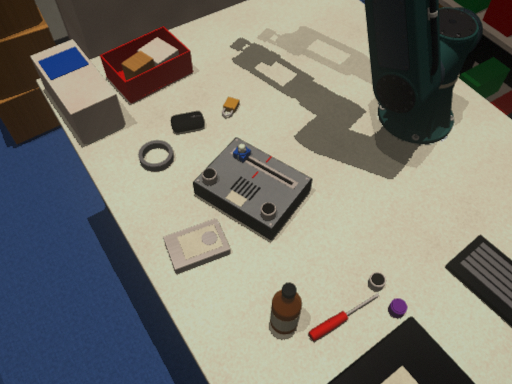

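The aluminium cap is at top(116,255); the purple one at (86,255) is the look-alike. Carriage is at (299,215), the red strips at (269,215)/(279,238), and the feet at (221,199)/(288,172). Next is the yaw, then a wrist look over the track.

Run:
```python
from h import *
from scipy.spatial.transform import Rotation as R
s=imaging.snapshot("top")
fp=px2w(s,221,199,.088); fm=px2w(s,288,172,.088)
d=(fp-fm); print(fp,fm,np.linalg.norm(d)); 
ey=d/np.linalg.norm(d); yaw=np.arctan2(-ey[0],ey[1]); print("yaw",yaw)
ex=np.array([ey[1],-ey[0],0]); O=(fp+fm)/2-.066*ex; print("O",O)
m=px2w(s,274,226.5,.06); print("mark own",(m-O)@ex,(m-O)@ey)
c=np.array([.57,-.114,.1]); print("stud own",(c-O)@ex,(c-O)@ey)
print("cap",px2w(s,116,255,.028), px2w(s,116,255))
p=O-.05*ex+((m-O)@ey-.03)*ey
for k in (0,np.pi):
    rv=(R.from_euler('z',yaw+k)*R.from_euler('x',np.pi)).as_rotvec()
    q=bot.inverse_kinematics([p[0],p[1],.28],rv); print(k,q)
rv=min(((R.from_euler('z',yaw+k)*R.from_euler('x',np.pi)).as_rotvec() for k in (0,np.pi)),key=lambda r:abs(bot.inverse_kinematics([p[0],p[1],.28],r)[5]) if bot.inverse_kinematics([p[0],p[1],.28],r) is not None else 99)
bot.reach([p[0],p[1],.28],rv)
w=imaging.snapshot("wrist"); save(w,"w1"); np.save("w1.npy",w,allow_pickle=True); print(np.round(w["pose"],3),bot.sense()["time"])
for l in ("mark","stud_tip","stud_seat","computer"):
    print(l,[(np.round(c2w(w,r["point"]),4).tolist(),round(r["p"],2)) for r in imaging.tip_of(l,w)][:4])
```

```text
[0.61715595 0.08038025 0.088     ] [ 0.68482894 -0.0940219   0.088     ] 0.18707148982975347
yaw 0.3701436017494967
O [ 0.58946227 -0.03069628  0.088     ]
mark own -0.048259036012062856 -0.007094742234755067
stud own -0.04827925565811748 -0.07062154521079338
cap [0.48474401 0.3613583  0.028     ] [0.48472587 0.36127647 0.02826714]
0 [-2.71561804e-01  2.57430024e-01  1.51339665e+00 -4.44089210e-16
  1.37076598e+00  9.29090921e-01]
3.141592653589793 [-2.71561804e-01  2.57430024e-01  1.51339665e+00 -4.44089210e-16
  1.37076598e+00 -2.21250173e+00]
[[ 0.361  0.901  0.24   0.622]
 [-0.932  0.349  0.094 -0.059]
 [ 0.001 -0.258  0.966  0.442]
 [ 0.     0.     0.     1.   ]] 3.4667
mark [([0.4722, -0.3383, -0.0006], 0.45)]
stud_tip [([0.5682, -0.119, 0.101], 0.95), ([0.571, -0.1134, 0.0834], 0.5)]
stud_seat [([0.5677, -0.1156, 0.0816], 0.83), ([0.5746, -0.1182, 0.0803], 0.55)]
computer [([0.5914, -0.0302, 0.0019], 0.75)]
```

View pics/w1.png

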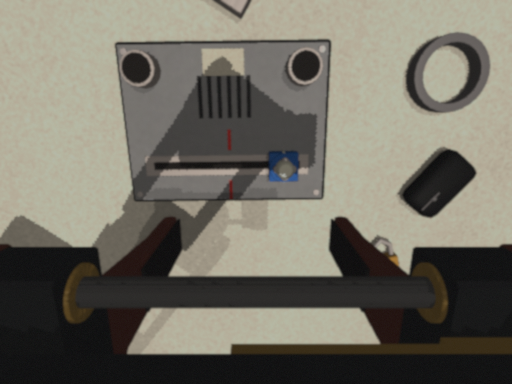

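The wrist view shows the red strips at (229,139)/(231,189), the carriage at (284,166) and the feet at (138,68)/(305,66). I'll refine by segmentation, then pinch the carriage and slide it.

Run:
```python
from h import *
w=np.load("w1.npy",allow_pickle=True).item()
hsv=cv2.cvtColor(w["color"],cv2.COLOR_RGB2HSV)
print(px2w(w,180,60)[2], px2w(w,138,68)[2])
red=(((hsv[...,0]<8)|(hsv[...,0]>172))&(hsv[...,1]>130)&(hsv[...,2]>50)).astype(np.uint8); red[205:]=0
n,l,st,ce=cv2.connectedComponentsWithStats(red); 
R_=[]
for i in range(1,n):
    if st[i,4]>25: R_.append(px2w(w,*ce[i],.0605)); print(st[i],ce[i],R_[-1])
blk=(hsv[...,2]<45).astype(np.uint8); F=[]
for x0,x1 in((118,160),(285,325)):
    c=cv2.moments(blk[48:90,x0:x1],True); u,v=c['m10']/c['m00']+x0,c['m01']/c['m00']+48; F.append(px2w(w,u,v,.088)); print(u,v,F[-1])
d=F[0]-F[1]; print("feet d",np.linalg.norm(d),"yaw",np.arctan2(-d[0],d[1]))
r=R_[0]-R_[1]; print("strip gap",np.linalg.norm(r),"yaw",np.arctan2(r[1],r[0]), "mid",(R_[0]+R_[1])/2)
blue=((hsv[...,0]>100)&(hsv[...,0]<130)&(hsv[...,1]>120)&(hsv[...,2]>50)).astype(np.uint8)
x,y,W,H=cv2.boundingRect(cv2.findNonZero(blue[140:195,255:315])); print("blue",x+255,y+140,W,H)
a=px2w(w,x+255,y+140+H/2,.081);b=px2w(w,x+255+W,y+140+H/2,.081);print(a,b,np.linalg.norm(a-b))
```

```text
0.05937659245613541 0.08852486632200668
[228 130   3  20  55] [228.94545455 139.85454545] [ 0.57753443 -0.0410165   0.0605    ]
[230 181   3  18  37] [230.54054054 189.7027027 ] [ 0.51630596 -0.06541589  0.0605    ]
135.6339754816112 67.33975481611208 [0.61848521 0.08198925 0.088     ]
305.3584229390681 65.26881720430107 [ 0.68889541 -0.09374452  0.088     ]
feet d 0.18931443642858228 yaw 0.3810787118771619
strip gap 0.06591095877797457 yaw 0.37921039531806056 mid [ 0.5469202  -0.05321619  0.0605    ]
blue 269 152 29 29
[ 0.56712242 -0.09933485  0.081     ] [ 0.58008944 -0.13281826  0.081     ] 0.03590658135800136
```

```bash
cat >> h.py <<'E'
from scipy.spatial.transform import Rotation as R
yaw=.3795; ex=np.array([np.cos(yaw),np.sin(yaw),0]); ey=np.array([-np.sin(yaw),np.cos(yaw),0])
M=np.array([.5469,-.0532,0])
def rv(a): return (R.from_euler('z',a)*R.from_euler('x',np.pi)).as_rotvec()
def at(p,z): return [p[0],p[1],z]
def st(t):
    s=bot.sense(); print(t,round(s["time"],2),np.round(s["position"],4),"F",np.round(s["contact_force"],1),"gap",round(s["finger_gap"],4),round(s["finger_force"],1))
E
python3 - <<'E'
from h import *
c=M-.068*ey
bot.grip(.07,15)
bot.reach(at(c,.14),rv(yaw)); st("above")
print(bot.movel(at(c,.068),feed=.1,f_stop=8)); st("down")
bot.grip(.02,15); st("pinch")
print(bot.movel(at(M,.068),feed=.06,f_stop=25)); st("slid")
bot.grip(.06); bot.movel(at(M,.14),feed=.2)
p=M-.03*ey; bot.reach(at(p,.28),rv(yaw)); st("view")
w=imaging.snapshot("wrist"); np.save("w2.npy",w,allow_pickle=True); save(w,"w2")
cv2.imwrite("pics/w2c.png",cv2.resize(w["color"][110:215,120:340,::-1],None,fx=3.5,fy=3.5,interpolation=cv2.INTER_CUBIC))
E
```

```text
above 4.8 [ 0.5726 -0.1164  0.1406] F [-0.1 -1.2  0.7] gap 0.0699 0.0
False
down 5.67 [ 0.5727 -0.1165  0.0687] F [0.2 0.  0.4] gap 0.0702 0.0
pinch 6.29 [ 0.5722 -0.1163  0.0682] F [ 0.2 -0.   3.4] gap 0.0358 15.0
False
slid 7.58 [ 0.5466 -0.0527  0.0681] F [-1.1  0.8  5.7] gap 0.0357 15.0
view 9.29 [ 0.5572 -0.0809  0.2784] F [-0.1  0.1 -0.1] gap 0.0602 0.0
```

View pics/w2c.png

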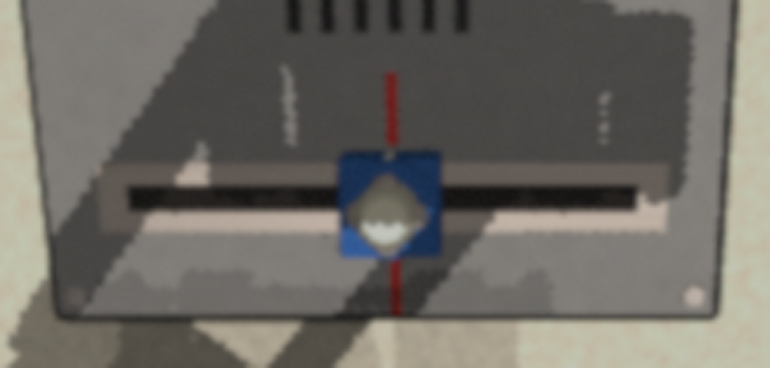

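Carriage sits close to the red line (crop: block ~341–441, strips at 391/397). I'll quantify this with the height correction.

Run:
```python
from h import *
w=np.load("w2.npy",allow_pickle=True).item()
hsv=cv2.cvtColor(w["color"],cv2.COLOR_RGB2HSV)
red=(((hsv[...,0]<8)|(hsv[...,0]>172))&(hsv[...,1]>130)&(hsv[...,2]>50)).astype(np.uint8); red[203:]=0; red[:125]=0
n,l,s,ce=cv2.connectedComponentsWithStats(red)
for i in range(1,n):
    if s[i,4]>12: p=px2w(w,*ce[i],.0605); print(s[i],ce[i],p,"along",(p-M)@ey,"across",(p-M)@ex)
blue=((hsv[...,0]>100)&(hsv[...,0]<130)&(hsv[...,1]>120)&(hsv[...,2]>40)).astype(np.uint8)
blue[:150]=0;blue[190:]=0;blue[:,:200]=0;blue[:,260:]=0
for v in range(155,184,4):
    u=np.flatnonzero(blue[v]); a,b=px2w(w,u[0]-.5,v,.081),px2w(w,u[-1]+.5,v,.081); print(v,u[0],u[-1],"mid along",((a+b)/2-M)@ey,"w",np.linalg.norm(a-b))
for u in (220,242):
    v=np.flatnonzero(blue[:,u]); a,b=px2w(w,u,v[0]-.5,.081),px2w(w,u,v[-1]+.5,.081); print(u,v[0],v[-1],"across",(a-M)@ex,(b-M)@ex)
for g in("stud_tip","stud_seat"):
    for r in imaging.tip_of(g,imaging.snapshot("wrist"))[:1]: p=c2w(w,r["point"]); print(g,p,(p-M)@ex,(p-M)@ey)
```

```text
[230 131   4  20  47] [231.34042553 140.06382979] [ 0.57877487 -0.04023726  0.0605    ] along 0.00023219828516910158 across 0.034409099311569734
[232 185   3  15  38] [232.81578947 192.65789474] [ 0.51441833 -0.0664871   0.0605    ] along -0.0003086842094075629 across -0.035092887236882545
155 218 244 mid along -0.0006267663867240003 w 0.03295901480379752
159 217 244 mid along 8.828151119033112e-05 w 0.034300639728327635
163 217 245 mid along -0.0004209616530491439 w 0.03565156178786357
167 216 246 mid along -0.00031689611562191915 w 0.03824595285301647
171 243 244 mid along -0.015689386913392393 w 0.002476095251772032
175 218 244 mid along -0.00010700064387585325 w 0.03354984854342647
179 218 245 mid along -0.0006242753620796866 w 0.03491751050003502Traceback (most recent call last):
  File "<stdin>", line 11, in <module>
IndexError: index 0 is out of bounds for axis 0 with size 0
```

Carriage is within ~0.3 mm of the line. Now a light pinch across the track to get the stud's lateral position in the robot frame, then on to a view of the cap.

Run:
```python
from h import *
a=yaw+np.pi/2
qs=[(k,bot.inverse_kinematics(at(M,.14),rv(a+k))) for k in (0,np.pi)]
k=min([x for x in qs if x[1] is not None],key=lambda x:abs(x[1][5]))[0]
bot.grip(.06,4); bot.reach(at(M,.13),rv(a+k)); bot.movel(at(M,.070),feed=.1,f_stop=8)
bot.grip(.03,4); st("xpinch"); s=bot.sense(); print("TCP across",(s["position"]-M)@ex,"along",(s["position"]-M)@ey,"Fx",s["contact_force"]@ex)
bot.grip(.07); bot.movel(at(M,.15),feed=.2)
c=np.array([.485,.3625])
# view above the cap
p=c-np.array([.05,.05])
bot.reach(at(p,.22),rv(.785)); st("capview")
w=imaging.snapshot("wrist"); np.save("w3.npy",w,allow_pickle=True); save(w,"w3")
for g in (imaging.recognise,imaging.tip_of):
    print([(np.round(c2w(w,r["point"]),4).tolist(),round(r["p"],2)) for r in g("cap",w)][:4])
```

```text
xpinch 12.18 [ 0.5473 -0.0532  0.0704] F [-0.2  0.8  4. ] gap 0.0358 4.0
TCP across 0.0003733407209696703 along -0.0001789533282540072 Fx 0.0995623538994047
capview 15.08 [0.435  0.3119 0.2193] F [ 0.5  0.6 -0.9] gap 0.0702 0.0
[([0.4916, 0.4454, 0.0262], 0.88)]
[([0.4873, 0.3618, -0.0009], 0.8)]
```

View pics/w3.png

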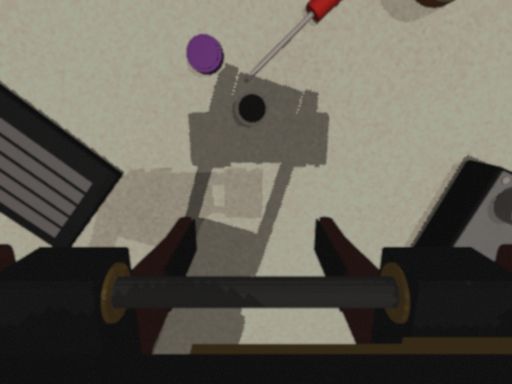

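Cap's black disc is at (252,108); the screwdriver tip at (248,79) is outside the jaws' line. Grasping the cap.

Run:
```python
from h import *
w=np.load("w3.npy",allow_pickle=True).item()
g=cv2.cvtColor(w["color"],cv2.COLOR_RGB2GRAY)[88:128,228:276]
b=(g<28).astype(np.uint8); n,l,s,ce=cv2.connectedComponentsWithStats(b); i=1+np.argmax(s[1:,4]); print(s[i],ce[i])
c=px2w(w,ce[i][0]+228,ce[i][1]+88,.028); print(c,px2w(w,252,108))
if np.linalg.norm(c[:2]-[.486,.362])<.012:
    bot.grip(.06,8)
    bot.reach(at(c,.08),rv(.785)); print(bot.movel(at(c,.005),feed=.1,f_stop=8)); st("down")
    bot.grip(.02,8); st("soft")
    bot.grip(.02,58); st("hard")
    s=bot.sense()["position"]; bot.movel(at(s,.16),feed=.15); st("lift")
```

```text
[ 12   7  24  26 508] [23.54724409 19.77362205]
[0.48521209 0.36676465 0.028     ] [0.48540286 0.36621792 0.02806025]
False
down 17.21 [0.4857 0.367  0.0056] F [-0.1 -0.1  0.6] gap 0.0602 0.0
soft 17.66 [0.4855 0.367  0.0055] F [-0.1 -0.1  3.4] gap 0.0398 8.0
hard 17.88 [0.4855 0.367  0.0055] F [-1.  -0.6  5.4] gap 0.0393 58.0
lift 19.06 [0.4848 0.3666 0.159 ] F [ 1.  -0.6 -0.6] gap 0.0393 58.0
```

Run:
```python
from h import *
T=M+.0004*ex
bot.reach(at(T,.16),rv(yaw)); bot.movel(at(T,.118),feed=.1); st("hover")
w=imaging.snapshot("wrist"); s=imaging.snapshot("scene"); np.save("w4.npy",[w,s],allow_pickle=True)
f=384/2/np.tan(np.radians(s["vertical_fov"])/2); q=np.linalg.inv(s["pose"])@np.append(at(T,.11),1); u,v=int(s["cx"]+f*q[0]/-q[2]),int(s["cy"]-f*q[1]/-q[2]); print(u,v)
c=cv2.resize(s["color"][v-48:v+48,u-50:u+50],(400,384),interpolation=cv2.INTER_CUBIC)
cv2.imwrite("pics/w4.png",np.hstack([w["color"][:, 60:460],c])[:,:,::-1])
```

```text
hover 21.19 [ 0.5474 -0.0527  0.118 ] F [ 0.  -0.  -0.1] gap 0.0393 58.0
260 155
```

View pics/w4.png

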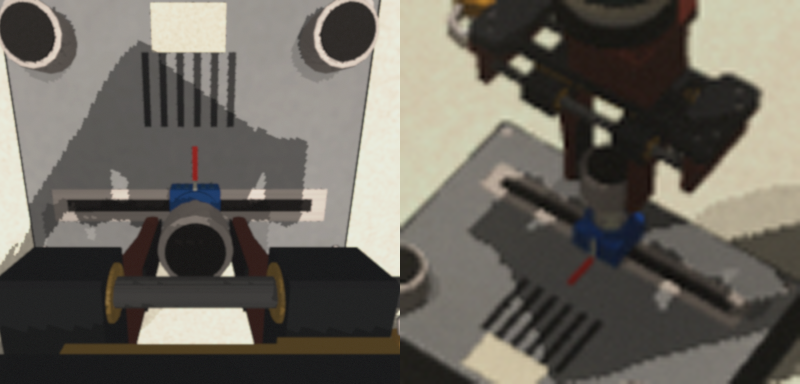

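Wrist half: cap rim spans x 157–233 (crop), black disc around (194,250), in front of the blue carriage. Checking its fore-aft offset in the hand.

Run:
```python
from h import *
w,s=np.load("w4.npy",allow_pickle=True); T=bot.sense()["position"]
g=cv2.cvtColor(w["color"],cv2.COLOR_RGB2GRAY); z=w["z_map"]
print([int(x) for x in g[195:285:2,254]]); 
pts=np.array([px2w(w,u,v) for v in range(195,276) for u in range(205,305)])
top=pts[abs(pts[:,2]-.1405)<.0025]; top=top[np.linalg.norm(top[:,:2]-T[:2],axis=1)<.03]
a=(top-T)@ex; b=(top-T)@ey; print(len(top),"z",np.median(top[:,2]),"across",a.min(),a.max(),"along",b.min(),b.max(), (b.min()+b.max())/2)
```

```text
[56, 55, 56, 79, 82, 82, 83, 82, 81, 83, 99, 118, 119, 115, 70, 27, 23, 23, 22, 25, 25, 23, 25, 26, 26, 23, 25, 20, 22, 23, 21, 24, 25, 24, 24, 23, 22, 20, 22, 21, 29, 41, 44, 53, 53]
3560 z 0.14023296068549718 across -0.0147334620224059 0.019539195119695534 along -0.025028108477473245 0.02571843203046325 0.00034516177649500206
```

Cap offset in the hand is ~0.5 mm, inside the clearance. Pressing down stepwise while watching the force.

Run:
```python
from h import *
T=M+.0004*ex
print(bot.movel(at(T,.104),feed=.05,f_stop=8)); st("lip")
z=.104
while z>.084:
    z-=.001; bot.movel(at(T,z),feed=.02)
    s=bot.sense(); F=s["contact_force"]; print(round(z,4),np.round(s["position"],4),np.round(F,1),round(s["finger_gap"],4))
    if F[2]>22 or np.hypot(*F[:2])>12: break
st("end")
```

```text
False
lip 21.73 [ 0.5469 -0.053   0.1036] F [0.6 0.3 0.8] gap 0.0391 58.0
0.103 [ 0.5473 -0.0531  0.103 ] [-0.9  0.   0.2] 0.0392
0.102 [ 0.5475 -0.0529  0.1021] [0.4 0.6 1.1] 0.0393
0.101 [ 0.5476 -0.0527  0.1013] [0.8 2.6 4.9] 0.0391
0.1 [ 0.5479 -0.053   0.1008] [-0.7  2.   8.1] 0.0394
0.099 [ 0.5481 -0.0532  0.1   ] [-0.7  1.7  9.4] 0.039
0.098 [ 0.5476 -0.0532  0.0982] [0.2 0.9 1.8] 0.0391
0.097 [ 0.5474 -0.0531  0.0966] [1.7 1.5 2.1] 0.0397
0.096 [ 0.5473 -0.053   0.0956] [ 1.9  1.4 -0.6] 0.0397
0.095 [ 0.5471 -0.053   0.0945] [ 2.9  1.2 -6.9] 0.0392
0.094 [ 0.547  -0.053   0.0934] [  4.8   0.7 -10.7] 0.0393
0.093 [ 0.5472 -0.053   0.0927] [  4.1   0.9 -11.8] 0.0394
0.092 [ 0.5471 -0.053   0.0921] [ 3.1  1.3 -7. ] 0.0393
0.091 [ 0.5471 -0.0532  0.0913] [ 0.2 -0.3 -2.7] 0.0397
0.09 [ 0.5472 -0.0532  0.0903] [-0.4  0.1  1.4] 0.0397
0.089 [ 0.5473 -0.0532  0.0896] [-1.3 -0.2  6.7] 0.0392
0.088 [ 0.5473 -0.0532  0.089 ] [-1.7  0.5 11. ] 0.0393
0.087 [ 0.5474 -0.0532  0.0884] [-3.1  0.3 14.5] 0.0395
0.086 [ 0.5475 -0.0534  0.0882] [-5.1 -0.6 21.2] 0.0394
0.085 [ 0.5478 -0.0537  0.0881] [-8.1 -1.1 30.1] 0.0394
end 26.48 [ 0.5478 -0.0537  0.0881] F [-8.1 -1.1 30.1] gap 0.0394 58.0
```

Click at ~0.099, bottomed on the springy seat at 30 N. Easing slightly to a steady firm push, then checking the result.

Run:
```python
from h import *
T=M+.0000*ex+.0004*ey
bot.movel(at(T,.0858),feed=.02); bot.dwell(.5); st("press"); s=bot.sense()["position"]; print("along",(s-M)@ey)
w=imaging.snapshot("wrist"); c=imaging.snapshot("scene")
hsv=cv2.cvtColor(w["color"],cv2.COLOR_RGB2HSV)
red=(((hsv[...,0]<8)|(hsv[...,0]>172))&(hsv[...,1]>130)&(hsv[...,2]>50)).astype(np.uint8); red[230:]=0
n,l,q,ce=cv2.connectedComponentsWithStats(red)
for i in range(1,n):
    if q[i,4]>12: p=px2w(w,*ce[i],.0605); print("red",q[i],"along",(p-M)@ey,"across",(p-M)@ex)
blue=((hsv[...,0]>100)&(hsv[...,0]<130)&(hsv[...,1]>120)&(hsv[...,2]>40)).astype(np.uint8)
ys,xs=np.nonzero(blue[:,200:310]); print(ys.min(),ys.max())
for v in range(ys.min(),ys.max()+1,2):
    u=np.flatnonzero(blue[v,200:310])+200
    if len(u)>20: a,b=px2w(w,u[0]-.5,v,.081),px2w(w,u[-1]+.5,v,.081); print(v,"mid along",round(((a+b)/2-M)@ey,4),"w",round(np.linalg.norm(a-b),4))
cv2.imwrite("pics/w5.png",np.hstack([cv2.resize(w["color"][90:282,154:354],(400,384),interpolation=cv2.INTER_CUBIC),cv2.resize(c["color"][107:203,210:310],(400,384),interpolation=cv2.INTER_CUBIC)])[:,:,::-1])
```

```text
press 27.23 [ 0.5476 -0.0537  0.0882] F [-4.8 -2.1 21.5] gap 0.0391 58.0
along -0.0007481331591084776
red [250 151   6  40 232] along 0.00027691895166233755 across 0.03384092179749692
195 216
195 mid along -0.001 w 0.031
197 mid along -0.001 w 0.0322
199 mid along -0.001 w 0.0335
201 mid along -0.001 w 0.0335
203 mid along -0.001 w 0.0348
205 mid along -0.001 w 0.0348
```

View pics/w5.png

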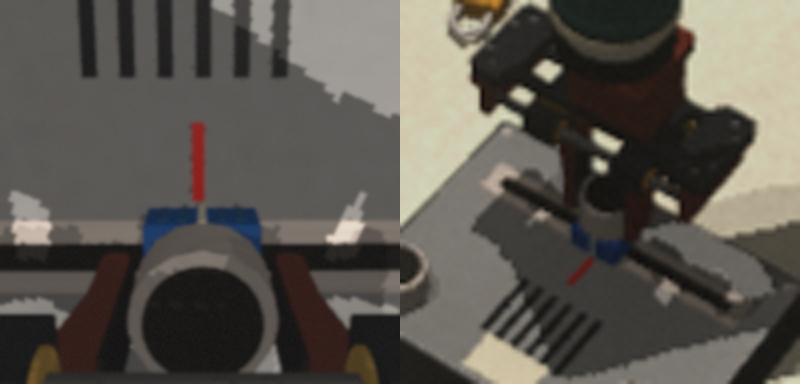

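Cap sits flush on the blue carriage; block mid (201) is about 1 mm from the red strip (198). Nudging it back while pressing.

Run:
```python
from h import *
for d in np.arange(.0008,.0045,.0004):
    bot.movel(at(M+d*ey,.0858),feed=.02); bot.dwell(.15); s=bot.sense(); al=(s["position"]-M)@ey
    print(round(d,4),round(al,5),np.round(s["contact_force"],1),round(s["contact_force"]@ey,1))
    if al>.0003: break
bot.dwell(.4); st("end")
w=imaging.snapshot("wrist"); hsv=cv2.cvtColor(w["color"],cv2.COLOR_RGB2HSV)
red=(((hsv[...,0]<8)|(hsv[...,0]>172))&(hsv[...,1]>130)&(hsv[...,2]>50)).astype(np.uint8); red[230:]=0
n,l,q,ce=cv2.connectedComponentsWithStats(red); i=1+np.argmax(q[1:,4]); p=px2w(w,*ce[i],.0605); print("red",(p-M)@ey)
blue=((hsv[...,0]>100)&(hsv[...,0]<130)&(hsv[...,1]>120)&(hsv[...,2]>40)).astype(np.uint8)
for v in range(196,206,3):
    u=np.flatnonzero(blue[v,200:310])+200; a,b=px2w(w,u[0]-.5,v,.081),px2w(w,u[-1]+.5,v,.081); print(v,((a+b)/2-M)@ey)
```

```text
0.0008 -0.00074 [-5.3 -2.8 21.3] -0.7
0.0012 -0.00056 [-5.6 -4.4 20.4] -2.0
0.0016 -0.00026 [-5.3 -3.5 20.9] -1.3
0.002 9e-05 [-4.2 -4.3 20.7] -2.4
0.0024 0.00052 [-4.6 -3.5 20.1] -1.6
end 29.73 [ 0.5472 -0.0526  0.0883] F [-4.9 -3.9 21.1] gap 0.0394 58.0
red 0.0001964262834975794
196 -5.932357283814789e-05
199 -6.212040764262118e-05
202 -6.495311000760685e-05
205 0.00023279088915736595
```

Carriage is within 0.3 mm of the line, with the cap held home at 21 N. Handing in.

```bash
python3 -c "
from h import *
print(bot.job_done())"
```

```text
the job is handed in; nothing more can be done
None
```

I handed the job in at about 30 s on the robot's clock: the carriage is within about 0.3 mm of the red line, and the aluminium cap is clicked on, sitting on the blue seat, and still gripped and pressed down with about 21 N.

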